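# Trip the slide reader's tray latch with the release pin

## Robot

A 7-joint arm with a two-finger parallel gripper is mounted at the origin on a cart in front of the work surface, level with it; the furniture and walls round the work are solid. World frame = base frame: x ahead of the robot, y to its left, z up, the work surface at z = 0. Lengths are in m, angles in rad, forces in N, time in s.
With the tool pointing down it reaches from about 0.4 to 0.925 m from the base axis. Payload 5.6 kg.
Tool frame: the origin (TCP) lies at the very end of the fingers, on their centre line; the grasp point (between the pads) lies 19 mm behind it; z points along the fingers, y is the direction in which the jaws open and shut (so a half turn about z gives the same grasp; the last joint's range is limited). The gripper opens to 85 mm and grips with 20 to 120 N. Pads are 22 mm wide; open, the fingers measure 114 mm over their backs; the gripper's body (76 mm by 85 mm) begins 54 mm behind the grasp point. The pads swing forward as they close: fully open they stand 13 mm farther back than shut.
Start: joints at [1.284, 0.468, -0.012, 1.603, 0.006, 1.071, -0.056], TCP at [0.157, -0.631, 0.231] pointing down, gripper open.
Joint ranges: [-2.53, 2.53], [-0.31, 2.02], [-1.57, 1.55], [0.28, 2.44], [-1.29, 4.43], [0.15, 1.84], [-2.92, 2.92]. Speed limits (rad/s): [2.57, 2.57, 3.14, 3.14, 3.14, 3.14, 3.14].

## Interface

Orientations are given as a unit quaternion [x, y, z, w].
In Python, from workcell import sensors, viewer, job gives the robot as it stands.
- The arm moves only by the shell command python3 -m handwheel 'ROWS' [FORCE]. ROWS is JSON, one flat list of numbers, 7 for each row, row after row: the turn, a rotation vector about the world's x, y, z in rad, then the shift along the world's x, y, z in m, then the opening, from 0 (shut) to 1 (fully open). In form: [ax, ay, az, x, y, z, hand, ax, ay, az, x, y, z, hand, ...]. A call has 1 to 12 rows; each row is the pose to reach, as a shift and turn from the pose commanded when the call began; what a row does not reach only later rows make up. A row lasts 1/10 s, in which the tool goes at most 50 mm and 8.59 degrees, less where a joint would pass 70% of its speed; a pose out of reach is approached as far as the arm can. A call with a gripper value outside its range is refused whole. The fingers move at their own pace and stop on an object; FORCE is the grip in N (left out, the last holds). Time passes only in rows, so rows that repeat a pose let the fingers close. It gives the time, the measured TCP pose, the force and the opening at its end, in the units of the state.
- sensors.get_state(): the state, without advancing time (a new reading comes with each control period).
- viewer.grab_frame(name): name is "side" or "top" or "wrist"; returns (picture, depth): 384x512x3 uint8, red, green, blue; 384x512 float32, m along the optical axis (not along the pixel's ray), 0 where there is no reading.
- viewer.camera_model(name): a dict with "mtx" (3x3 intrinsics, pixels), "origin" and "attitude" of the camera in the world. Camera axes: x right, y up, looking along -z (the intrinsics and any distortion apply to the point x, -y, -z); pixel columns grow to the right and rows downward; lengths in m; the calibration is good to about 2 mm. The wrist camera is an equidistant fisheye: a pixel r from the principal point sees the ray r / f radians off the axis. A picture is of the moment at which its call begins: read the wrist's pose just before it. camera_model takes no time and is no camera call; for the wrist camera it gives the pose at the moment of the call.
- job.close_job(): hands the job in, once; it reports no verdict.
The state is a dict: "time": time; "qpos": joint angles; "dq": joint speeds; "effort": joint torques, N m; "tcp_pos": TCP position; "tool_rot": TCP orientation; "force": force on the tool from outside, world axes, zero at the start; "torque": the same for the moment, N m; "finger_gap": finger opening in m.
Only numpy, scipy, OpenCV 4.12 (cv2) and the standard library are available. Lean on these libraries where they do the work, as an engineer would, in place of code of your own. Each camera call takes 0.05 s, during which the arm holds its last target.

## Task

The slide reader has lost power with its tray shut inside. Take the thin release pin out of the tool stand and push it straight down through the round release hole in the top of the reader until the pin's stop disc is down on the housing and the tray springs out; leave the pin standing in the hole. The thick rod stays in the stand.

Things in the scene. Friction and masses are not known exactly. Their poses are not given: they have to be found in the camera images.
- pin_grip (a point): Loose thin pin (45 g) hanging upright in either socket of an open metal stand 65 mm high (sockets 100 mm apart along this y). From below: shaft 8 mm thick, 50 long; stop disc 40 wide, 4 thick, resting on the stand; grip 14 mm thick, 44 high. This point: on its axis, half-way up the grip, 22 mm above the disc, 76 above the tip. z up.
- thick_rod_grip (a point): Loose thick rod hanging in the stand's other socket: same heights and disc as the thin pin, but shaft 23 mm and grip 27 mm thick, so it does not fit the hole. This point: on its axis, half-way up its grip, 22 mm above its disc. z up. It stays in the stand.
- release_hole (a point): Mouth centre of the 20 mm round hole in the flat top (85 mm high) of the slide reader, a fixed white box. z up, x to its rear, y to the left as the robot sees it: front face at x -35 mm, 31 mm high rear hood from x 86, sides at y -35 and 145. The latch pad 34 mm wide lies hidden 34 mm below. With the pin's disc seated on the top, its grip centre is 26 mm above this point.
- tray (a joint): The reader's slide tray, in m: 0 shut and latched, 0.055 fully sprung out of the front. The hidden latch pad moves straight down against a steady 4 to 6 N and lets the tray go after 10 mm of travel (16 mm when the pin's disc is seated); the tray then springs out by itself and the pad stays where it was pushed, so a released pin stands in the hole on its disc.

How it is judged:
On the way, in this order (a step that is already met when the one before it is completed fails the run):
1. the thin pin's tip is in the release hole while the tray is still shut (z of pin_grip in the frame of release_hole below 0.068 m and horizontal distance between pin_grip and release_hole below 0.016 m and value of joint tray below 0.01 m), for 0.04 s.
2. the latch is tripped and the tray has sprung out (value of joint tray above 0.045 m), for 0.2 s.
At the end, for the whole second after the job is handed in: The tray is out by more than 45 mm; the pin stands released in the release hole with its stop disc down on the housing (within 10 mm), its grip centre within 16 mm of the hole's axis and tilted by less than 0.2 rad (11 degrees); the thick rod is in its place in the stand (within 30 mm) (value of joint tray above 0.045 m and z of pin_grip in the frame of release_hole below 0.036 m and horizontal distance between pin_grip and release_hole below 0.016 m and angle between pin_grip's own z axis and vertical below 0.2 rad and distance of thick_rod_grip from where it was at the start of the episode below 0.03 m); the robot touches nothing.
It fails at once if the thick rod is pulled out of its place in the stand (moved by more than 30 mm) (distance of thick_rod_grip from where it was at the start of the episode above 0.03 m).
It also fails if it takes over 45 s, if anything falls off the work surface, if the arm or the gripper's body presses on something with over 40 N, if the wrist force passes 120 N, or if a joint passes its speed limit or range.

## Working session

There is one attempt and no reset: what is moved stays moved. The work goes in short steps, Python scripts to look and compute and a shell command to move; the robot and the scene stay as the last step left them, time stands still between calls to the robot, and variables do not carry over. Pictures are saved under pics/ and viewed, and the job is handed in when it is done.

```bash
ls; mkdir -p pics
python3 - <<'E'
from workcell import sensors, viewer
import cv2, numpy as np
s=sensors.get_state(); print({k:np.round(v,3).tolist() for k,v in s.items()})
for n in ["side","top","wrist"]:
    c=viewer.camera_model(n); print(n,c)
    p,d=viewer.grab_frame(n); cv2.imwrite(f"pics/{n}0.png",p[:,:,::-1]); np.save(f"pics/{n}0.npy",d)
E
```

```text
pics
{'time': 0.0, 'qpos': [1.284, 0.468, -0.012, 1.604, 0.006, 1.071, -0.056], 'dq': [-0.002, 0.001, 0.001, 0.0, -0.002, -0.001, -0.0], 'effort': [-0.0, -53.239, 0.022, -25.13, 0.012, 0.008, 0.0], 'tcp_pos': [0.157, -0.63, 0.23], 'tool_rot': [0.993, 0.122, -0.0, -0.001], 'force': [-0.065, -0.444, 0.129], 'torque': [0.02, -0.008, -0.014], 'finger_gap': 0.086}
side {'mtx': array([[431.16078293,   0.        , 255.89021628],
       [  0.        , 431.16078293, 191.55049861],
       [  0.        ,   0.        ,   1.        ]]), 'origin': array([0.12864808, 0.89563546, 0.48922479]), 'attitude': array([-0.10932909,  0.5414398 ,  0.81305038, -0.18395426])}
top {'mtx': array([[448.88344438,   0.        , 256.66591243],
       [  0.        , 448.88344438, 187.34178647],
       [  0.        ,   0.        ,   1.        ]]), 'origin': array([0.28778698, 0.01389451, 1.22625418]), 'attitude': array([ 0.07318355, -0.05833395, -0.70375546,  0.70425107])}
wrist {'mtx': array([[297.31863964,   0.        , 253.80028997],
       [  0.        , 297.31863964, 190.43852116],
       [  0.        ,   0.        ,   1.        ]]), 'origin': array([ 0.22862306, -0.61177147,  0.37348992]), 'attitude': array([-0.11504153,  0.09123355, -0.60897031,  0.77948512])}
```

View pics/side0.png

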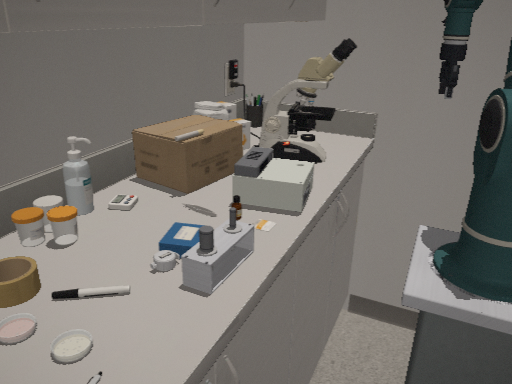

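View pics/top0.png

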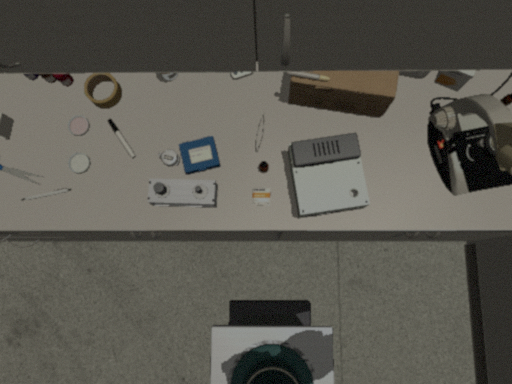

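View pics/wrist0.png

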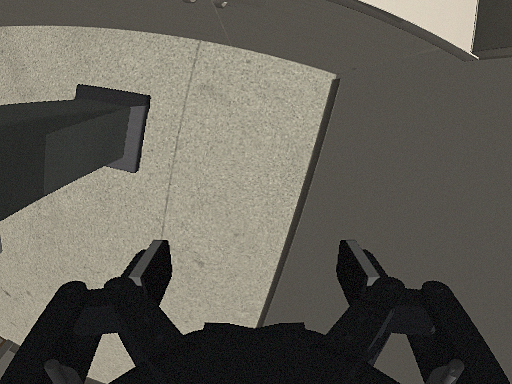

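The side view shows the thick rod at about (206,238) and the thin pin at about (232,215). In the top view the thick rod is near (160,188), the thin pin near (197,189) and the release hole near (354,193). Next I'll measure them from depth and rays.

```bash
cat > h.py <<'E'
import numpy as np, cv2
from scipy.spatial.transform import Rotation as R
from workcell import viewer
def ray(c,u,v):
    m=c["mtx"]; x=(u-m[0,2])/m[0,0]; y=(v-m[1,2])/m[1,1]
    return R.from_quat(c["attitude"]).apply(np.stack([x,-y,-np.ones_like(x)],-1))  # unit depth
def cloud(n,d):
    c=viewer.camera_model(n); v,u=np.mgrid[0:384,0:512].astype(float)
    return c["origin"]+ray(c,u,v)*d[...,None]
def onplane(n,u,v,z):
    c=viewer.camera_model(n); r=ray(c,np.float64(u),np.float64(v)); return c["origin"]+r*(z-c["origin"][2])/r[2]
E
python3 - <<'E'
from h import *
d=np.load("pics/top0.npy"); P=cloud("top",d)
for (u,v) in [(354,193),(340,185),(320,200),(325,150),(197,189),(160,188),(180,190),(280,215),(100,30),(340,90),(400,20),(300,30)]: print(u,v,np.round(P[v,u],3))
im=cv2.imread("pics/top0.png")
a=cv2.resize(im[165:220,135:225],None,fx=8,fy=8,interpolation=cv2.INTER_CUBIC); cv2.imwrite("pics/topA.png",a)
a=cv2.resize(im[125:220,280:375],None,fx=6,fy=6,interpolation=cv2.INTER_CUBIC); cv2.imwrite("pics/topB.png",a)
im=cv2.imread("pics/side0.png")
a=cv2.resize(im[195:295,170:270],None,fx=6,fy=6,interpolation=cv2.INTER_CUBIC); cv2.imwrite("pics/sideA.png",a)
print("z grid stand"); print((P[172:210:2,144:220:3,2]*1000).astype(int))
E
```

```text
Traceback (most recent call last):
  File "h.py", line 9, in cloud
    return c["origin"]+ray(c,u,v)*d[...,None]
                       ~~~^^^^^^^
  File "h.py", line 6, in ray
    return R.from_quat(c["attitude"]).apply(np.stack([x,-y,-np.ones_like(x)],-1))  # unit depth
           ~~~~~~~~~~~~~~~~~~~~~~~~~~~~~~~~^^^^^^^^^^^^^^^^^^^^^^^^^^^^^^^^^^^^^^
  File "scipy/spatial/transform/_rotation.pyx", line 2580, in scipy.spatial.transform._rotation.Rotation.apply
ValueError: Expected input of shape (3,) or (P, 3), got (384, 512, 3).
```

```bash
sed -i 's/return R.from_quat(c\["attitude"\]).apply(\(.*\))  #.*/return \1 @ R.from_quat(c["attitude"]).as_matrix().T/' h.py
python3 - <<'E'
from h import *
d=np.load("pics/top0.npy"); P=cloud("top",d)
for (u,v) in [(354,193),(340,185),(320,200),(325,150),(197,189),(160,188),(180,190),(280,215),(100,30),(340,90),(400,20),(300,30)]: print(u,v,np.round(P[v,u],3))
im=cv2.imread("pics/top0.png")
a=cv2.resize(im[165:220,135:225],None,fx=8,fy=8,interpolation=cv2.INTER_CUBIC); cv2.imwrite("pics/topA.png",a)
a=cv2.resize(im[125:220,280:375],None,fx=6,fy=6,interpolation=cv2.INTER_CUBIC); cv2.imwrite("pics/topB.png",a)
im=cv2.imread("pics/side0.png")
a=cv2.resize(im[195:295,170:270],None,fx=6,fy=6,interpolation=cv2.INTER_CUBIC); cv2.imwrite("pics/sideA.png",a)
np.set_printoptions(linewidth=200)
print("z grid stand"); print((P[172:210:2,144:220:3,2]*1000).astype(int))
E
```

```text
354 193 [ 0.494 -0.219  0.049]
340 185 [ 0.509 -0.177  0.083]
320 200 [ 0.47  -0.125  0.081]
325 150 [ 0.594 -0.137  0.114]
197 189 [0.494 0.189 0.111]
160 188 [0.496 0.282 0.115]
180 190 [0.5   0.241 0.065]
280 215 [ 0.441 -0.024  0.001]
100 30 [0.652 0.268 0.6  ]
340 90 [ 0.744 -0.175  0.144]
400 20 [ 0.652 -0.183  0.619]
300 30 [ 0.651 -0.038  0.596]
z grid stand
[[  0  -1   0  -2   0  -2  -6  -1  -1  -1  -1  -4   0   0  32  20  13   5   0   2   0   0  -4   3   1   0]
 [  0   2  -3   0   0   1   0  -1   1   1   0  -3  -1   0  11   0   0  -4  -4  -2  -1   0  -4  -2  -1  -3]
 [ -2   1   1  -2  -1  -4  -2   0   0   2  -3   1  -3  -1  -3   0   0  -1   2  -2   0  -4  -2   1  -1   0]
 [ -2  -4   0   0  -1  -1  -2  -3  -2   0  -1   1   0  -2   0  -1  -2   1  -1   0   0   1   2   2   1  -3]
 [  0  -1  66  65  66  64  60  63  61  65  64  65  62  62  67  64  64  64  61  62  62  62  63  63  -6   0]
 [ -1   2  63  65  63 110  63  64  60  64  61  61  64  62  61  64  61  65  64  60  63  64  60  63  -3  -1]
 [ -1   0  64  66 108 113 109  65  61  64  62  60  63  66  61  62  67  65  69  66  62  64
[... 602 characters left out ...]
  59  65  64  61  66  67  67  66  63  61  70  65  16  -1]
 [  4  59  66  65  62  64  61  63  59  62  65  60  66  64  64  62  66  62  72  64  63  63  65  64  12  -1]
 [ -4  63  61  63  62  59  67  63  67  68  66  66  64  63  64  66  64  62  64  68  62  62  59  64  13  -1]
 [ -1  63  64  63  62  65  61  65  61  67  66  66  61  62  69  68  62  66  66  63  65  59  64  65  10   0]
 [  2   1   0  18   5   6   5   6   4   2   2   3   1   4   4   1   4  -2   4   5   6   2  58  60   6  -2]
 [  3  -1  -2  -2   0   0   0   5  -1   1   0   0   1  -1   3   3   6   0   3   1   4   5   5   0   4   2]
 [ -1   0   2  -4   1   0  -1   1   0   0   1   2   0  -2  -4   0   2  -4   1   0  -1   1  -4  -2  -2  -3]]
```

View pics/topA.png

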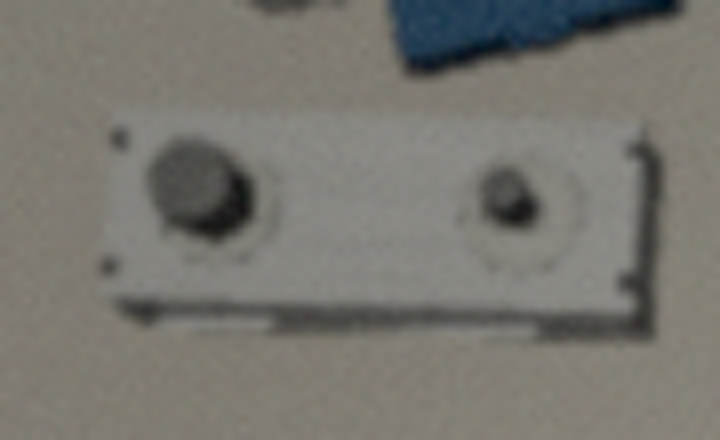

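View pics/topB.png

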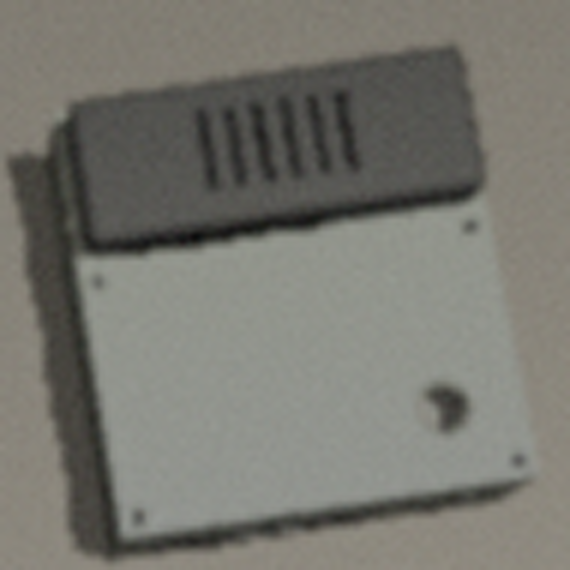

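View pics/sideA.png

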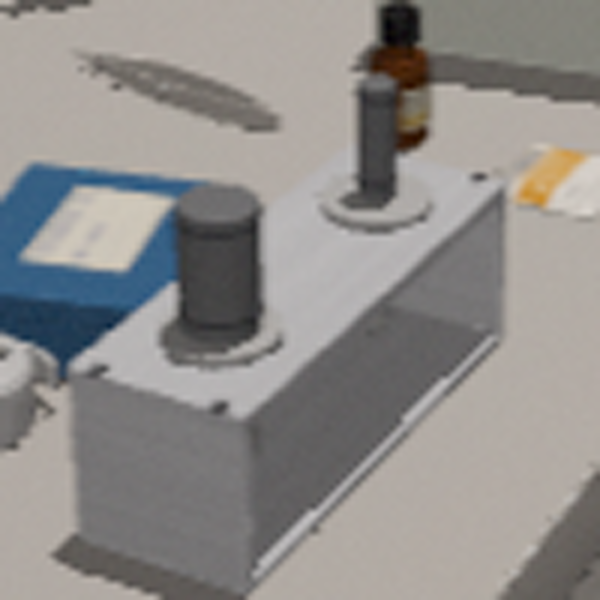

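Run:
```python
from h import *
A=lambda u,v,z:np.round(onplane("top",135+(u+.5)/8-.5,165+(v+.5)/8-.5,z),4)
B=lambda u,v,z:np.round(onplane("top",280+(u+.5)/6-.5,125+(v+.5)/6-.5,z),4)
S=lambda u,v,z:np.round(onplane("side",170+(u+.5)/6-.5,195+(v+.5)/6-.5,z),4)
print("thin top",A(501,186,.113),"disc",A(522,213,.069),"side top",S(379,83,.113),"disc",S(376,201,.069))
print("thick top",A(190,173,.113),"side",S(218,207,.113), "disc side", S(222,332,.069))
print("hole",B(444,408,.085))
print("stand screws",A(119,138,.065),A(638,150,.065),A(108,266,.065),A(627,282,.065))
print("reader screws",B(98,283,.085),B(470,228,.085),B(138,517,.085),B(518,461,.085))
# side view hole
im=cv2.imread("pics/side0.png"); a=cv2.resize(im[140:220,225:325],None,fx=8,fy=8,interpolation=cv2.INTER_CUBIC); cv2.imwrite("pics/sideB.png",a)
```

```text
thin top [0.4966 0.1882 0.113 ] disc [0.4958 0.188  0.069 ] side top [0.4976 0.1869 0.113 ] disc [0.4974 0.1895 0.069 ]
thick top [0.5009 0.2873 0.113 ] side [0.5002 0.289  0.113 ] disc side [0.4997 0.2894 0.069 ]
hole [ 0.4889 -0.2109  0.085 ]
stand screws [0.5219 0.3232 0.065 ] [0.5176 0.1507 0.065 ] [0.4789 0.3248 0.065 ] [0.4735 0.1534 0.065 ]
reader screws [ 0.544  -0.0637  0.085 ] [ 0.5681 -0.2251  0.085 ] [ 0.4418 -0.0793  0.085 ] [ 0.4659 -0.2415  0.085 ]
```

View pics/sideB.png

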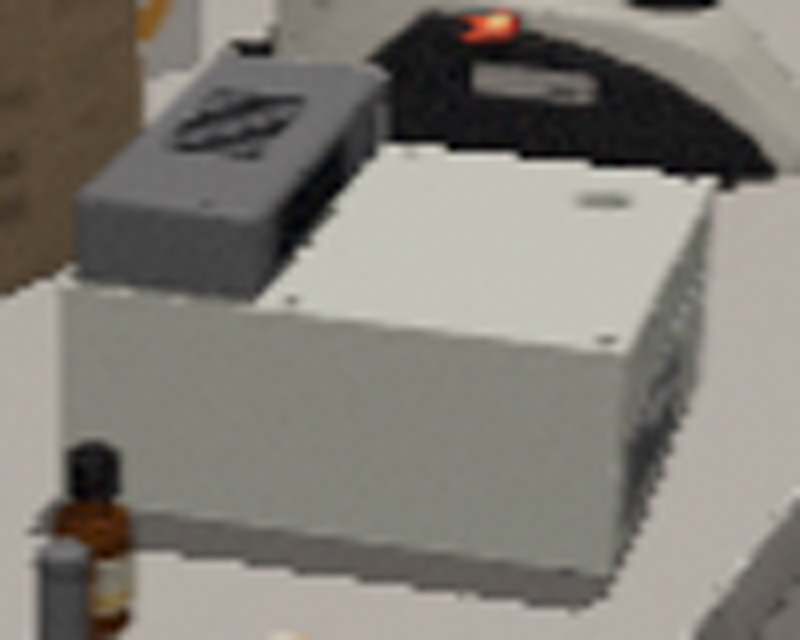

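Stereo agrees: the thin pin's axis is at (0.497, 0.188) and the hole at (0.489, −0.211). I'll approach over the front, turning the jaws to open along x, away from the thick rod.

```bash
python3 -m handwheel '[0,0,0.13,0.025,0.043,0.01,0.7, 0,0,0.26,0.05,0.086,0.02,0.7, 0,0,0.39,0.075,0.129,0.02,0.7, 0,0,0.52,0.1,0.172,0.02,0.7, 0,0,0.65,0.125,0.215,0.02,0.7, 0,0,0.78,0.15,0.258,0.02,0.7, 0,0,0.91,0.175,0.301,0.02,0.7, 0,0,1.04,0.2,0.344,0.02,0.7, 0,0,1.17,0.225,0.387,0.02,0.7, 0,0,1.3,0.245,0.43,0.02,0.7, 0,0,1.326,0.245,0.43,0.02,0.7, 0,0,1.326,0.245,0.43,0.02,0.7]' 40
```

```text
time: 1.35
tcp_pos: [0.402, -0.2002, 0.2512]
tool_rot: [0.707, 0.707, -0.0, -0.0]
force: [-0.1, -0.2, 0.1]
finger_gap: 0.0597
```

```bash
python3 -m handwheel '[0,0,0,0.011,0.043,0,0.7, 0,0,0,0.022,0.086,0,0.7, 0,0,0,0.033,0.129,0,0.7, 0,0,0,0.044,0.172,0,0.7, 0,0,0,0.055,0.215,0,0.7, 0,0,0,0.066,0.258,0,0.7, 0,0,0,0.077,0.301,0,0.7, 0,0,0,0.086,0.344,-0.02,0.7, 0,0,0,0.095,0.388,-0.05,0.7, 0,0,0,0.095,0.388,-0.05,0.7]'
python3 - <<'E'
from h import *
print(viewer.camera_model("wrist"))
for n in ["wrist","top","side"]:
    p,d=viewer.grab_frame(n); cv2.imwrite(f"pics/{n}1.png",p[:,:,::-1])
E
```

```text
time: 2.35
tcp_pos: [0.4954, 0.1903, 0.1979]
tool_rot: [0.706, 0.708, -0.001, -0.003]
force: [-0.8, -0.1, -0.4]
finger_gap: 0.0595
{'mtx': array([[297.31863964,   0.        , 253.80028997],
       [  0.        , 297.31863964, 190.43852116],
       [  0.        ,   0.        ,   1.        ]]), 'origin': array([0.49602496, 0.2650454 , 0.34109371]), 'attitude': array([-0.14576963,  0.00264111,  0.00175814,  0.98931347])}
```

View pics/wrist1.png

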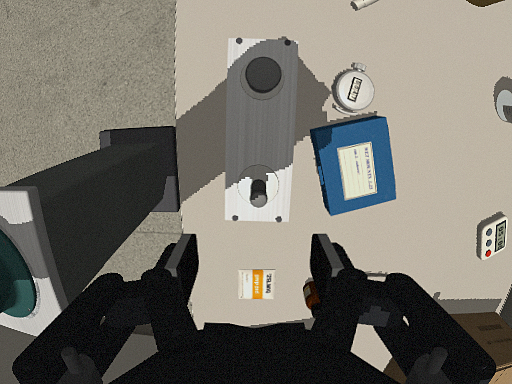

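View pics/side1.png

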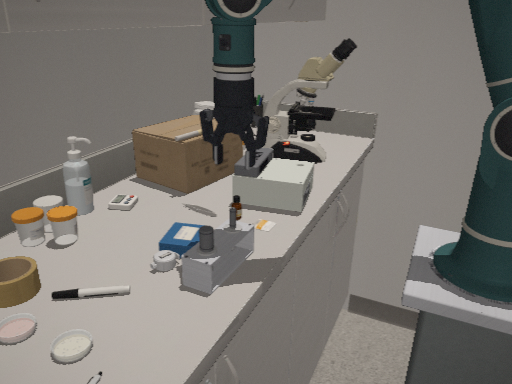

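The wrist view shows the thick rod at (262,74), the thin pin's disc centred near (258,185) and its top near (258,200). I'll check this against the earlier estimate.

```bash
cat >> h.py <<'E'
def wray(c,u,v,z):
    m=c["mtx"]; x=u-m[0,2]; y=v-m[1,2]; r=np.hypot(x,y); t=r/m[0,0]
    d=np.array([np.sin(t)*x/r,-np.sin(t)*y/r,-np.cos(t)]); d=R.from_quat(c["attitude"]).apply(d)
    return np.round(c["origin"]+d*(z-c["origin"][2])/d[2],4)
E
python3 - <<'E'
from h import *
c=viewer.camera_model("wrist"); c["origin"]=np.array([0.49602496, 0.2650454 , 0.34109371]);c["attitude"]=np.array([-0.14576963,  0.00264111,  0.00175814,  0.98931347])
im=cv2.imread("pics/wrist1.png"); cv2.imwrite("pics/w1c.png",cv2.resize(im[155:225,220:300],None,fx=8,fy=8,interpolation=cv2.INTER_CUBIC))
print(wray(c,258.5,185.5,.069),wray(c,259,201,.113),wray(c,262,74,.113))
E
```

```text
[0.4991 0.188  0.069 ] [0.4991 0.1874 0.113 ] [0.5008 0.2877 0.113 ]
```

View pics/w1c.png

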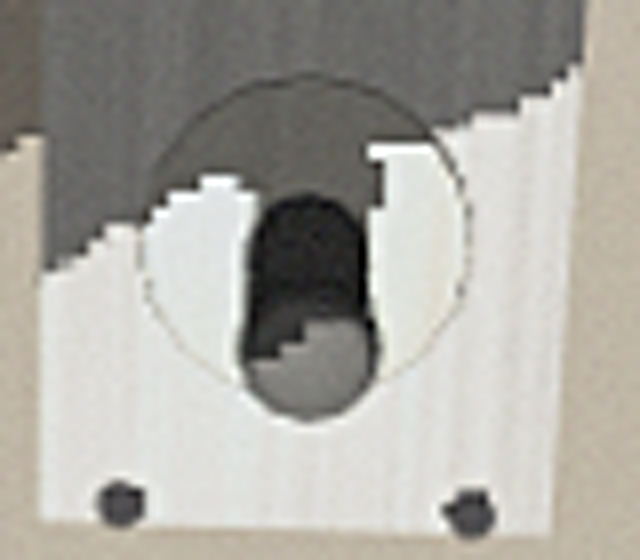

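```bash
python3 -m handwheel '[0,0,0,0.001,0,-0.03,0.6, 0,0,0,0.001,0,-0.06,0.6, 0,0,0,0.001,0,-0.09,0.6, 0,0,0,0.001,0,-0.11,0.6, 0,0,0,0.001,0,-0.12,0.6, 0,0,0,0.001,0,-0.12,0.6, 0,0,0,0.001,0,-0.12,0, 0,0,0,0.001,0,-0.12,0, 0,0,0,0.001,0,-0.12,0, 0,0,0,0.001,0,-0.12,0, 0,0,0,0.001,0,-0.12,0,0,0,0,0.001,0,-0.12,0]' 40
python3 - <<'E'
from h import *
for n in ["side"]:
    p,d=viewer.grab_frame(n); cv2.imwrite(f"pics/{n}2.png",cv2.resize(p[120:300,150:300,::-1],None,fx=4,fy=3.3))
E
```

```text
time: 3.7
tcp_pos: [0.4988, 0.1873, 0.0826]
tool_rot: [0.708, 0.707, 0.001, 0.001]
force: [-0.6, -2.1, 6.7]
finger_gap: 0.0131
```

View pics/side2.png

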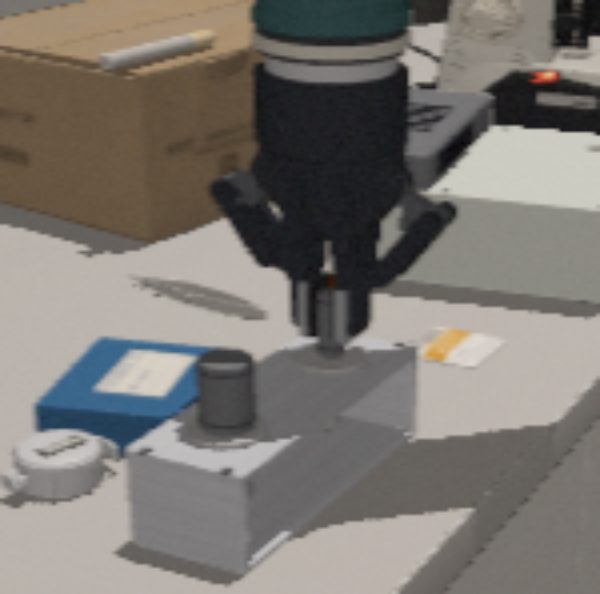

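The pin is between the pads (gap 13 mm). Next: lift it straight up and check.

```bash
python3 -m handwheel '[0,0,0,0,0,0.01,0, 0,0,0,0,0,0.03,0, 0,0,0,0,0,0.06,0, 0,0,0,0,0,0.09,0, 0,0,0,0,0,0.12,0, 0,0,0,0,0,0.13,0, 0,0,0,0,0,0.13,0]' 70
python3 - <<'E'
from h import *
for n in ["side"]:
    p,d=viewer.grab_frame(n); cv2.imwrite(f"pics/{n}3.png",cv2.resize(p[80:300,150:300,::-1],None,fx=4,fy=2.7))
    c=viewer.camera_model(n); print("hole side",onplane(n,225+603.5/8-.5,140+200.5/8-.5,.085))
E
```

```text
time: 4.45
tcp_pos: [0.4986, 0.1875, 0.2129]
tool_rot: [0.708, 0.707, 0.001, 0.001]
force: [0.8, -0.5, -0.7]
finger_gap: 0.0119
hole side [ 0.4906398  -0.21245714  0.085     ]
```

View pics/side3.png

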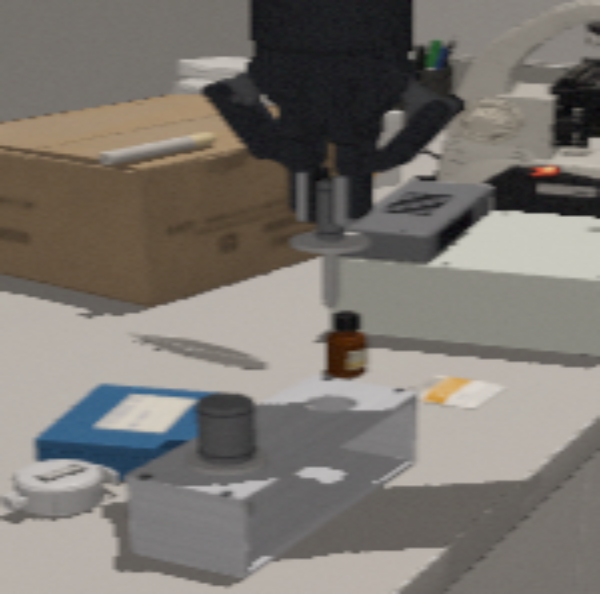

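The pin hangs upright, and both cameras put the hole at (−0.007, −0.400) from it. I'll carry it across.

```bash
python3 -m handwheel '[0,0,0,0,-0.03,0,0, 0,0,0,0,-0.07,0,0, 0,0,0,-0.002,-0.11,0,0, 0,0,0,-0.003,-0.155,0,0, 0,0,0,-0.004,-0.2,0,0, 0,0,0,-0.005,-0.245,0,0, 0,0,0,-0.006,-0.29,0,0, 0,0,0,-0.007,-0.335,0,0, 0,0,0,-0.007,-0.375,0,0, 0,0,0,-0.007,-0.4,0,0, 0,0,0,-0.007,-0.4,-0.02,0, 0,0,0,-0.007,-0.4,-0.04,0]'
python3 -m handwheel '[0,0,0,0,0,0,0, 0,0,0,0,0,0,0]'
python3 - <<'E'
from h import *
print(viewer.camera_model("wrist"))
p,d=viewer.grab_frame("wrist"); cv2.imwrite(f"pics/wrist4.png",p[:,:,::-1])
p,d=viewer.grab_frame("side"); cv2.imwrite(f"pics/side4.png",cv2.resize(p[80:220,220:340,::-1],None,fx=5,fy=4.2))
p,d=viewer.grab_frame("top"); cv2.imwrite(f"pics/top4.png",p[:,:,::-1])
E
```

```text
time: 5.7
tcp_pos: [0.4897, -0.2138, 0.1691]
tool_rot: [0.708, 0.706, -0.0, -0.001]
force: [-1.0, 0.1, -0.2]
finger_gap: 0.0121
time: 5.9
tcp_pos: [0.4902, -0.2122, 0.1702]
tool_rot: [0.707, 0.707, -0.0, -0.001]
force: [0.1, -0.5, -0.2]
finger_gap: 0.012
{'mtx': array([[297.31863964,   0.        , 253.80028997],
       [  0.        , 297.31863964, 190.43852116],
       [  0.        ,   0.        ,   1.        ]]), 'origin': array([ 0.4905654 , -0.13750957,  0.3134139 ]), 'attitude': array([-1.45801162e-01,  1.15936135e-03,  1.19569137e-04,  9.89313228e-01])}
```

View pics/wrist4.png

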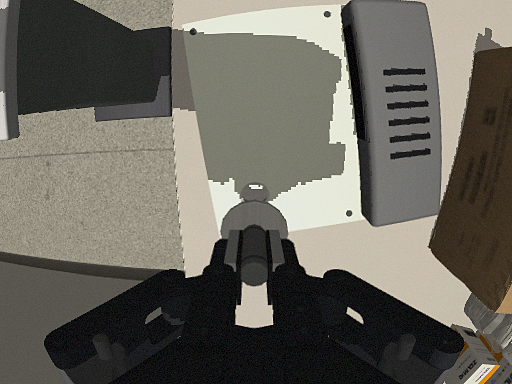

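View pics/side4.png

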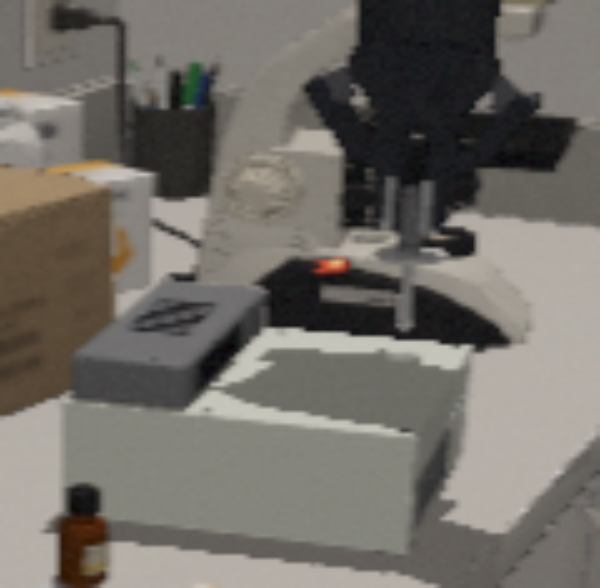

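The wrist view shows the hole's upper part from (242,190) to (270,190), with its far edge near v=181. The disc hides the rest. Checking the hole centre from those edges.

Run:
```python
from h import *
c=viewer.camera_model("wrist"); im=cv2.imread("pics/wrist4.png"); cv2.imwrite("pics/w4c.png",cv2.resize(im[170:250,215:300],None,fx=7,fy=7,interpolation=cv2.INTER_CUBIC))
print(wray(c,256,182,.085),wray(c,242,191,.085),wray(c,270,191,.085))
```

```text
[ 0.4933 -0.2004  0.085 ] [ 0.4819 -0.2079  0.085 ] [ 0.5046 -0.2079  0.085 ]
```

View pics/w4c.png

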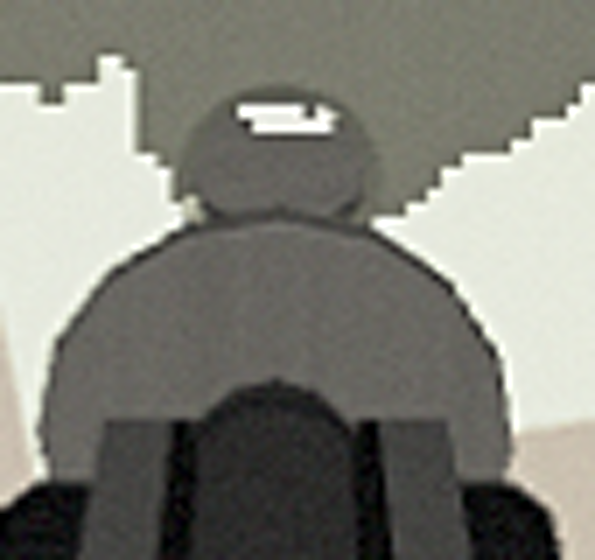

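Hole and pin axes agree within about 2 mm against a 6 mm clearance. I'll lower to just above the latch pad first.

```bash
python3 -m handwheel '[0,0,0,0.001,0,-0.01,0, 0,0,0,0.001,0,-0.02,0, 0,0,0,0.001,0,-0.03,0, 0,0,0,0.001,0,-0.038,0, 0,0,0,0.001,0,-0.046,0, 0,0,0,0.001,0,-0.046,0]' 90
python3 - <<'E'
from h import *
p,d=viewer.grab_frame("side"); cv2.imwrite(f"pics/side5.png",cv2.resize(p[80:220,220:340,::-1],None,fx=5,fy=4.2))
E
```

```text
time: 6.65
tcp_pos: [0.491, -0.2125, 0.1239]
tool_rot: [0.707, 0.707, -0.0, -0.001]
force: [-0.0, 0.2, 0.1]
finger_gap: 0.0116
```

View pics/side5.png

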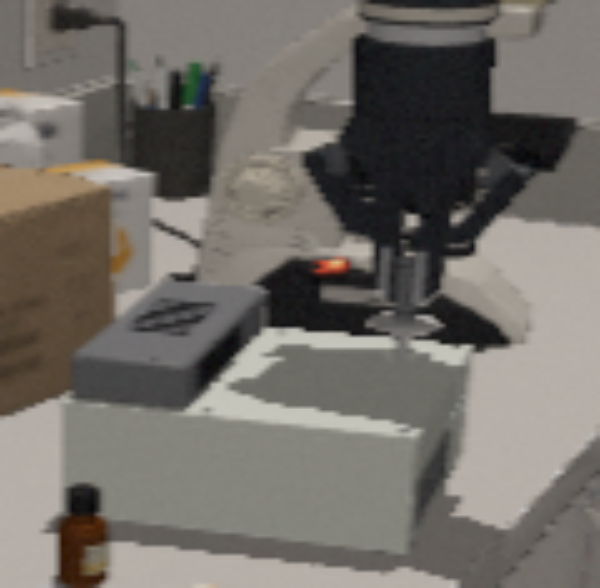

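The shaft is in the hole with no side force. Next: press down, stopping just short of the seat.

```bash
python3 -m handwheel '[0,0,0,0,0,-0.004,0, 0,0,0,0,0,-0.008,0, 0,0,0,0,0,-0.012,0, 0,0,0,0,0,-0.016,0, 0,0,0,0,0,-0.019,0, 0,0,0,0,0,-0.019,0]'
python3 -m handwheel '[0,0,0,0,0,-0.0015,0, 0,0,0,0,0,-0.003,0, 0,0,0,0,0,-0.003,0, 0,0,0,0,0,-0.003,0]'
python3 - <<'E'
from h import *
p,d=viewer.grab_frame("side"); cv2.imwrite(f"pics/side6.png",cv2.resize(p[80:220,220:340,::-1],None,fx=5,fy=4.2))
E
```

```text
time: 7.3
tcp_pos: [0.4921, -0.2128, 0.106]
tool_rot: [0.707, 0.707, 0.0, 0.0]
force: [0.9, 0.2, 1.0]
finger_gap: 0.0115
time: 7.7
tcp_pos: [0.4919, -0.2128, 0.1032]
tool_rot: [0.707, 0.707, 0.0, 0.0]
force: [1.1, -0.4, 1.5]
finger_gap: 0.0116
```

View pics/side6.png

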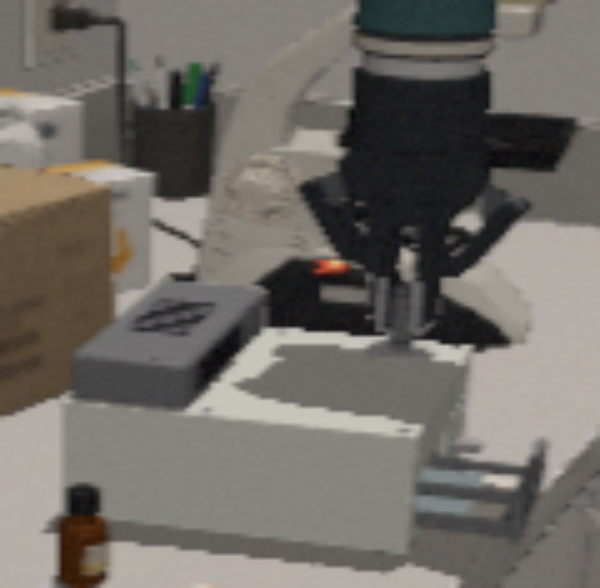

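The tray is out. I'll press a bit further to feel the disc seat.

```bash
python3 -m handwheel '[0,0,0,0,0,-0.001,0, 0,0,0,0,0,-0.002,0, 0,0,0,0,0,-0.002,0]'
python3 - <<'E'
from h import *
p,d=viewer.grab_frame("wrist"); cv2.imwrite(f"pics/wrist7.png",cv2.resize(p[150:300,180:340,::-1],None,fx=4,fy=4))
E
```

```text
time: 8.05
tcp_pos: [0.492, -0.2129, 0.1028]
tool_rot: [0.707, 0.707, -0.0, 0.0]
force: [-3.9, 1.4, 14.9]
finger_gap: 0.0117
```

View pics/wrist7.png

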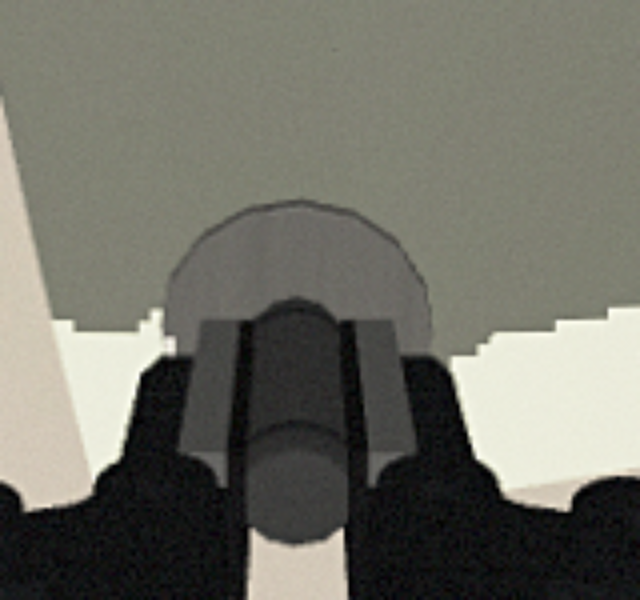

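The disc is seated: 15 N up, and the TCP stopped at 0.1028. I'll relieve the load, open, and lift clear.

```bash
python3 -m handwheel '[0,0,0,0,0,0.0015,0, 0,0,0,0,0,0.0015,0.1, 0,0,0,0,0,0.0015,0.3, 0,0,0,0,0,0.0015,0.5, 0,0,0,0,0,0.0015,0.5, 0,0,0,0,0,0.0015,0.5, 0,0,0,0,0,0.02,0.5, 0,0,0,0,0,0.05,0.5, 0,0,0,0,0,0.09,0.5, 0,0,0,0,0,0.13,0.5, 0,0,0,0,0,0.15,0.5, 0,0,0,0,0,0.15,0.5]'
python3 - <<'E'
from h import *
c=viewer.camera_model("wrist")
p,d=viewer.grab_frame("wrist"); cv2.imwrite(f"pics/wrist8.png",p[:,:,::-1])
p,d=viewer.grab_frame("side"); cv2.imwrite(f"pics/side8.png",cv2.resize(p[100:300,170:340,::-1],None,fx=4,fy=3))
np.save("pics/c8.npy",np.r_[c["origin"],c["attitude"]])
E
```

```text
time: 9.3
tcp_pos: [0.4936, -0.2133, 0.2545]
tool_rot: [0.708, 0.707, 0.001, 0.003]
force: [-0.7, -0.6, 0.4]
finger_gap: 0.0426
```

View pics/wrist8.png

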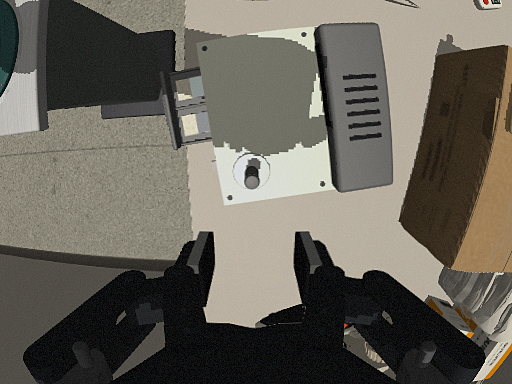

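View pics/side8.png

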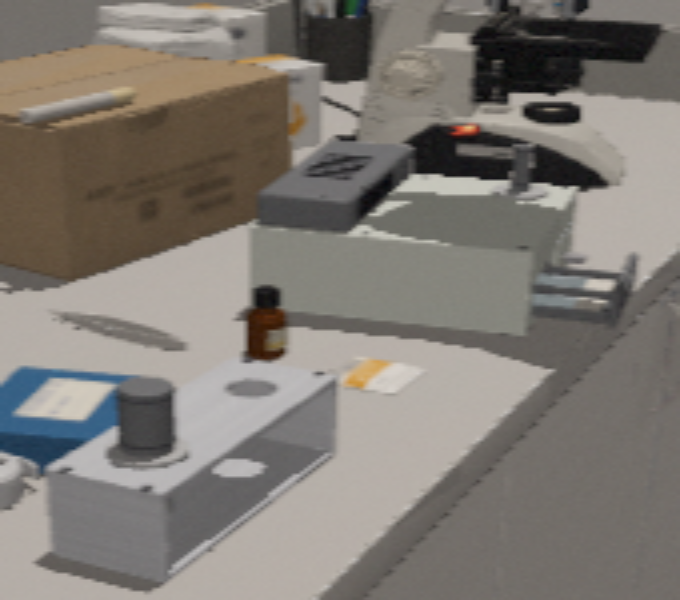

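The pin stands upright on its disc at (251,172), the tray is out at (185,110), and the thick rod is still in the stand. One numeric check, then I'll hand in.

Run:
```python
from h import *
a=np.load("pics/c8.npy"); c=viewer.camera_model("wrist"); c["origin"]=a[:3]; c["attitude"]=a[3:]
print("disc",wray(c,251.5,170.5,.089),"top",wray(c,251.5,182,.133))
# front edge of tray from its handle, ~z .04
p,d=viewer.grab_frame("top"); cv2.imwrite("pics/top8.png",p[:,:,::-1])
print("tray front",wray(c,165,110,.045),"reader front edge",wray(c,212,140,.085))
from workcell import sensors,job
s=sensors.get_state(); print(s["time"],s["force"],abs(np.array(s["dq"])).max())
job.close_job()
```

```text
disc [ 0.4921 -0.2102  0.089 ] top [ 0.4922 -0.2108  0.133 ]
tray front [ 0.388  -0.1444  0.045 ] reader front edge [ 0.4503 -0.1776  0.085 ]
9.45 [-0.54879845 -0.50010577 -0.14835949] 0.016570135785073166
the job is handed in; nothing more can be done
```

I took the thin pin out of the stand and pushed it straight down through the release hole. The tray sprang out, and I released the pin standing on its stop disc. The job was handed in at about 9.5 s; it gives no verdict.

**Last checks:**
- **Pin:** I pressed until the disc met the housing (15 N reaction), before letting go. Its axis is at about (0.492, −0.211), within 2–3 mm of the hole as measured, and its disc and top line up to under 1 mm, so it is upright.
- **Tray:** its front is roughly 60 mm ahead of the reader's front edge. This is a rough wrist-camera reading; I saw it out in both the wrist and side views.
- **Thick rod:** in the side view it is still in its socket, but I did not measure its position again.
- **Robot:** clear of everything at the end, with force readings near zero.

The cameras differed by 1–3 mm on where the pin and hole were, which was inside the 6 mm clearance. No check failed.

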